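# Refit the desk radio's tuning knob and hold it pressed in

## Robot

A 6-joint arm with a two-finger parallel gripper is mounted at the origin on the work surface. World frame = base frame: x ahead of the robot, y to its left, z up, the work surface at z = 0. Lengths are in m, angles in rad, forces in N, time in s.
With the tool pointing down it reaches from about 0.35 to 0.975 m from the base axis. Payload 17.4 kg.
Tool frame: the origin (TCP) lies midway between the tips of the shut fingers; the grasp point (between the pads) lies 19 mm behind it (robot.hold_point_z is the distance from the TCP to the grasp point, in m); z points along the fingers, y is the direction in which the jaws open and shut (so a half turn about z gives the same grasp; the last joint's range is limited). The gripper opens to 85 mm and grips with 20 to 120 N. Pads are 22 mm wide; open, the fingers measure 114 mm over their backs; the gripper's body (76 mm by 85 mm) begins 54 mm behind the grasp point. The pads swing forward as they close: fully open they stand 13 mm farther back than shut.
Start: joints at [1.102, 0.116, 1.442, -0, 1.584, -0.038], TCP at [0.282, 0.613, 0.199] pointing down, gripper open.
Joint ranges: [-2.83, 2.83], [-0.83, 2.19], [0.07, 2.5], [-1.14, 4.28], [0.01, 3], [-2.97, 2.97]. Speed limits (rad/s): [1.89, 1.89, 2.22, 3.14, 3.14, 3.14].

## Interface

Orientations are given as a rotation vector (axis times angle).
In Python, from cell import robot gives the robot as it stands. The module is installed in compiled form; this text tells all that it offers.
- The arm moves only by the tool step_arm, never from a script. Its argument "series" is a list of rows, each a list of 2 entries, a list of its own where there are three numbers: the shift along the tool's x, y, z in mm, then the turn, a rotation vector about the tool's x, y, z in degrees. A call has 1 to 12 rows; each row shifts and turns the commanded pose from where the row before left it, along the tool's axes as they then stand; what a row does not reach is not made up. A row lasts 1/8 s, in which the tool goes at most 62.5 mm and 10.7 degrees, less where a joint would pass 70% of its speed; a pose out of reach is approached as far as the arm can. A call with a gripper value outside its range is refused whole. "claw" is the finger opening in mm, from 0 to 85.4, set as the call begins (left out, the last holds). The fingers move at their own pace and stop on an object; "grip_force" is the grip in N (left out, the last holds). Time passes only in rows, so rows that do not move let the fingers close. It gives the time, the measured TCP pose, the force and the opening at its end, in the units of the state.
- robot.state(): the state, without advancing time (a new reading comes with each control period).
- robot.capture(name): name is "scene" or "side" or "wrist"; returns the picture (420x560x3 uint8, blue, green, red); there is no depth.
- robot.camera_info(name): a dict with "vertical_fov" (degrees; the focal length in pixels is half the picture's height over the tangent of half this angle, whatever the lens; pixels are square), "cx", "cy" (the principal point, pixels), "extrinsics" (4x4, takes a point from camera to world coordinates). Camera axes: x right, y down, z forward; pixel columns grow to the right and rows downward; lengths in m; the calibration is good to about 2 mm. The wrist camera is an equidistant fisheye: a pixel r from the principal point sees the ray r / f radians off the axis. A picture is of the moment at which its call begins: read the wrist's pose just before it. camera_info takes no time and is no camera call; for the wrist camera it gives the pose at the moment of the call.
- robot.job_done(): hands the job in, once; it reports no verdict.
The state is a dict: "clock": time; "q": joint angles; "qvel": joint speeds; "joint_efforts": joint torques, N m; "position": TCP position; "eef_rot": TCP orientation; "contact_force": force on the tool from outside, world axes, zero at the start; "wrist_torque": the same for the moment, N m; "gripper_width": finger opening in m.
Only numpy, scipy, OpenCV 4.12 (cv2) and the standard library are available. Lean on these libraries where they do the work, as an engineer would, in place of code of your own. Each camera call takes 0.05 s, during which the arm holds its last target. There are 200 camera calls.

## Task

The tuning knob came off the desk radio in the office move: pick it up, turn it so that the flat in its bore matches the flat of the radio's bare D-shaft, and slide it fully home. Then push knob and shaft in together against the spring, right down, and finish while the hand is still holding the knob pressed in; do not let go. Leave the mug, the tape roll and the stapler where they are.

Things in the scene. Friction and masses are not known exactly. Their poses are not given: they have to be found in the camera images.
- knob: Loose tuning knob, black plastic, upright on the desk: drop-shaped from above, 50 long, 30 wide, 36 high, 40 to 85 g, white line on top towards its nose. Origin: on the bore's axis at the underside; z up, x to the nose. Two flat parallel sides 30 apart (y = -15, +15) from x = -14 to 12: the place to grip. From there it tapers to a blunt nose 8 wide at x = 30; the rear ends at x = -20
- knob_nose (a point): Tip of the knob's nose, 30 mm ahead (+x) of the bore's axis, 18 mm above the underside; axes as the knob's. The D-shaped bore opens in the knob's underside and is 18 deep: radius 9, with its flat on the nose side, 4.5 from the axis, so 1 mm of play all round the shaft; its mouth is chamfered 1.5
- radio: Desk radio, fixed, wooden case 150 (x) x 240 (y) x 90 high with an aluminium top plate. Origin: centre of the underside, z up. On its top, at x = -20, y = 70, the bare tuning shaft stands upright; at x = -20, y = -70 a small round volume knob (28 across, 16 high) is fitted already
- shaft_tip (a point): Centre of the top of the bare steel D-shaft (on its axis), 26 mm above the radio's top plate. Shaft: radius 8, one flat 3.5 from the axis, top edge chamfered 1.5. z up; x points from the axis out through the flat, as does the white index line on the black disc at its foot. The knob fits only with its nose along this x, within about 8 degrees; home, its underside is 18 mm below this point
- shaft (a joint): How far the sprung shaft is pressed in, in m: 0 out, 0.005 right down on its stop. The spring needs 3 N to start and 13 N at the stop (2 N per mm), and pushes back out when let go. The homed knob's underside is 8 mm above the top plate, 3 mm with the shaft right down
- tuner (a joint): Turning angle of the shaft in the radio, rad, anticlockwise from above; at 0 the flat faces the radio's +x. Stiff (0.15 N m): it stays where it is
- mug: White mug, 80 across, 95 high, loose; origin at the centre of its underside. A bystander
- tape: Roll of amber packing tape lying flat, 100 across, 48 high, loose; origin at the centre of its underside. A bystander
- stapler: Black stapler, 40 x 140 (y) x 48 high, loose; origin at the centre of its underside. A bystander
There are look-alikes about, which are no part of the job. Of the things like the knob, leave any that is yellow; of the rest the smaller one is meant.

How it is judged:
By the outcome, as a careful person would: the job done as asked, in the order asked, and still so for the second after the job is handed in, while the arm keeps its last pose, push and grip.
It also fails if it takes over 43 s, if anything falls off the work surface, if the arm or the gripper's body presses on something with over 40 N, if the wrist force passes 120 N, or if a joint passes its speed limit or range.

## Working session

There is one attempt and no reset: what is moved stays moved. The work goes in short steps, Python scripts to look and compute and a tool call to move; the robot and the scene stay as the last step left them, time stands still between calls to the robot, and variables do not carry over. Pictures are saved under pics/ and viewed, on a budget of 10 in all, crops included, one or two more only if the job needs it, and the job is handed in when it is done.

Besides the shell and the picture viewer there is one more tool, called as name(argument=value, ...), one argument or row to a line, values as JSON. step_arm: Moves the arm, as the interface text tells. Its arguments: {"type":"object","properties":{"series":{"type":"array"},"claw":{"type":"number"},"grip_force":{"type":"number"}},"required":["series"]}

```bash
mkdir -p pics; cat > h.py <<'E'
import numpy as np,cv2
from cell import robot
from scipy.spatial.transform import Rotation as R
def info(n):
    c=robot.camera_info(n); f=210/np.tan(np.radians(c["vertical_fov"])/2)
    return f,c["cx"],c["cy"],np.array(c["extrinsics"])
def ray(n,u,v,ci=None):
    f,cx,cy,T=ci or info(n); a,b=(u-cx)/f,(v-cy)/f
    if n=="wrist":
        r=np.hypot(a,b); s=np.sinc(r/np.pi); d=np.array([a*s,b*s,np.cos(r)])
    else: d=np.array([a,b,1.])
    return T[:3,3],T[:3,:3]@d
def onz(n,u,v,z,ci=None):
    o,d=ray(n,u,v,ci); return o+d*(z-o[2])/d[2]
def proj(n,p,ci=None):
    f,cx,cy,T=ci or info(n); q=T[:3,:3].T@(np.array(p)-T[:3,3])
    if n=="wrist":
        r=np.hypot(q[0],q[1]); t=np.arctan2(r,q[2]); k=t/r if r>1e-9 else 0
        return f*k*q[0]+cx,f*k*q[1]+cy
    return f*q[0]/q[2]+cx,f*q[1]/q[2]+cy
E
python3 - <<'E'
from h import *
for n in ["scene","side"]:
    cv2.imwrite(f"pics/{n}0.png",cv2.resize(robot.capture(n),(800,600),interpolation=cv2.INTER_CUBIC))
    f,cx,cy,T=info(n); print(n,f,cx,cy,T.round(3).tolist())
cv2.imwrite("pics/wrist0.png",robot.capture("wrist"))
print(info("wrist"));print(robot.state())
E
```

```text
scene 529.518079439416 276.85250154622986 211.63471685466615 [[-0.192, 0.732, -0.653, 1.39], [0.981, 0.155, -0.114, 0.278], [0.018, -0.663, -0.748, 0.995], [0.0, 0.0, 0.0, 1.0]]
side 418.8930880866407 281.8757513277172 210.150366861514 [[-1.0, -0.021, 0.015, 0.575], [-0.025, 0.654, -0.756, 0.853], [0.006, -0.756, -0.654, 0.69], [0.0, 0.0, 0.0, 1.0]]
(np.float64(325.19226210127806), 282.5869820939073, 207.95409626965986, array([[ 4.18234087e-01,  8.59780192e-01,  2.93015817e-01,
         2.06919487e-01],
       [ 9.08339138e-01, -3.95694554e-01, -1.35446783e-01,
         6.47998521e-01],
       [-5.09697737e-04,  3.22806196e-01, -9.46464949e-01,
         3.72623552e-01],
       [ 0.00000000e+00,  0.00000000e+00,  0.00000000e+00,
         1.00000000e+00]]))
{'clock': 0.15, 'q': array([ 1.10222285e+00,  1.16406564e-01,  1.44209310e+00, -8.13203294e-06,
        1.58401359e+00, -3.77957788e-02]), 'qvel': array([-7.71783636e-04, -1.97668646e-03,  3.53360616e-05, -2.31820003e-04,
        1.72094916e-04, -3.52519708e-04]), 'joint_efforts': array([ 1.51164360e-03, -7.32513285e+01, -6.32845974e+01,  3.36893845e-05,
        5.07511228e-03,  7.32547710e-05]), 'position': array([0.28179617, 0.61317789, 0.19812266]), 'eef_rot': array([-6.71396634e-01, -3.06878308e+00,  1.40306435e-03]), 'contact_force': array([-0.73035761,  0.21988019, -0.55363111]), 'wrist_torque': array([-0.05277867, -0.01051718,  0.02855269]), 'gripper_width': 0.08568401870167565}
```

View pics/scene0.png

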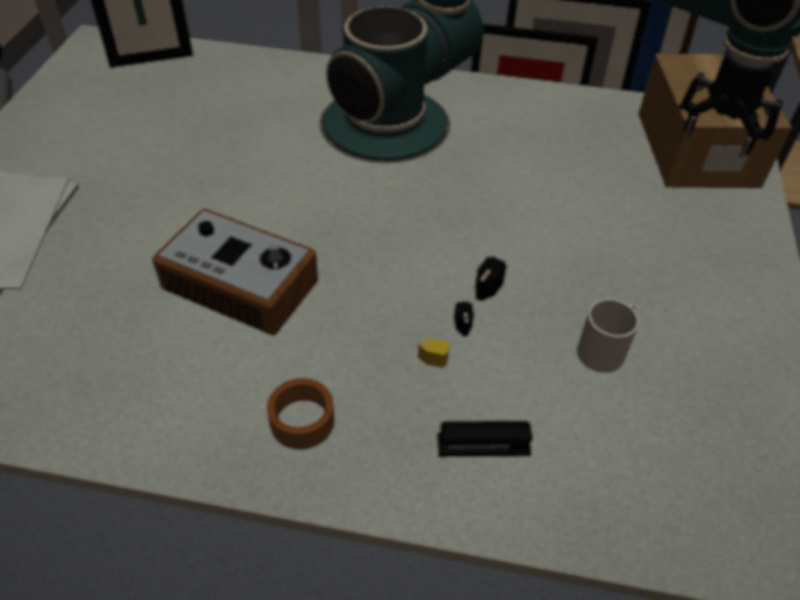

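View pics/side0.png

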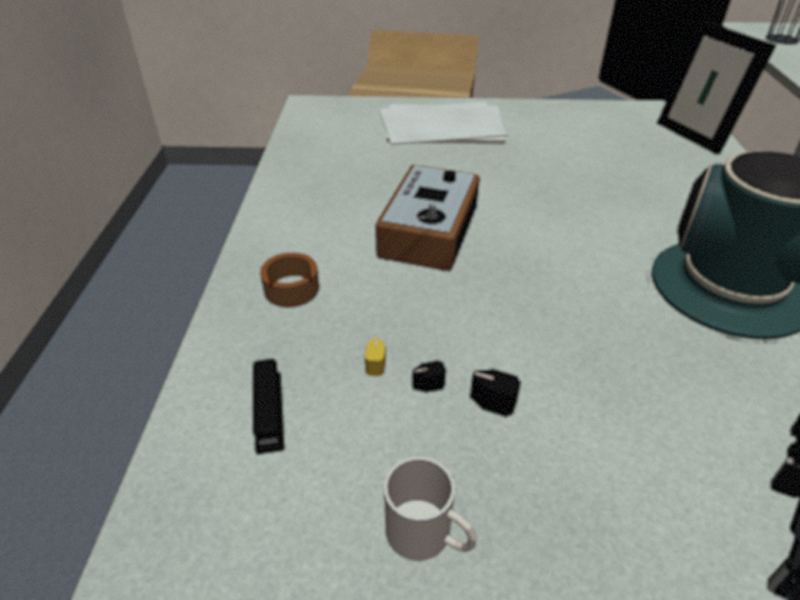

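The scene view (800x600) shows the small black knob at about (464,317), the larger look-alike at (490,277), the yellow one at (433,350), and the radio's shaft disc at (275,258). In the side view the small knob is at (429,377) and the disc at (431,214). Next I estimate positions.

```bash
python3 - <<'E'
from h import *
k=0.7
for n,pts in dict(scene=dict(knob=(464,317),big=(490,277),yel=(433,350)),side=dict(knob=(429,377),big=(496,391),yel=(375,356))).items():
    for m,(u,v) in pts.items(): print(n,m,onz(n,u*k,v*k,.018).round(3))
for n,(u,v) in dict(scene=(275,258),side=(431,214)).items(): print('disc',n,onz(n,u*k,v*k,.09).round(3))
for n,cs in dict(scene=[(205,211),(315,252),(270,298),(157,258)],side=[(415,167),(480,174),(447,236),(379,226)]).items():
    print(n,[onz(n,u*k,v*k,.09)[:2].round(3).tolist() for u,v in cs])
for n in["scene","side"]:
    im=cv2.imread(f"pics/{n}0.png"); c={'scene':(464,317),'side':(429,377)}[n]
    g=cv2.cvtColor(im,6); m=(g<60).astype(np.uint8); _,l,s,_=cv2.connectedComponentsWithStats(m)
    i=l[c[1],c[0]]; print(n,i,s[i])
    x,y=c; cr=im[y-50:y+50,x-65:x+65]
    cv2.imwrite(f"pics/{n}k.png",cr)
E
```

```text
scene knob [0.545 0.25  0.018]
scene big [0.443 0.283 0.018]
scene yel [0.626 0.21  0.018]
side knob [0.547 0.251 0.018]
side big [0.449 0.275 0.018]
side yel [0.63  0.21  0.018]
disc scene [ 0.544 -0.077  0.09 ]
disc side [ 0.543 -0.084  0.09 ]
scene [[0.457, -0.232], [0.516, -0.015], [0.632, -0.058], [0.585, -0.269]]
side [[0.574, -0.261], [0.442, -0.237], [0.516, -0.014], [0.636, -0.042]]
scene 36 [454 302  20  34 491]
side 25 [413 362  32  29 722]
```

```bash
cat >> h.py <<'E'
def delta(p,zrot=None):
    s=robot.state(); M=R.from_rotvec(s["eef_rot"]); a=M.as_matrix()
    print("pos",s["position"].round(4),"x",a[:,0].round(3),"y",a[:,1].round(3),"z",a[:,2].round(4),"xyaw",np.degrees(np.arctan2(a[1,0],a[0,0])).round(2))
    print("shift mm",(M.inv().apply(np.array(p)-s["position"])*1e3).round(2),"w",s["gripper_width"].round(4),"F",s["contact_force"].round(2))
E
python3 - <<'E'
from h import *
delta((.546,.25,.199)); print(onz("wrist",280,210,.03),robot.camera_info("wrist")["vertical_fov"])
E
```

```text
pos [0.2818 0.6132 0.1981] x [-0.909  0.418  0.   ] y [ 0.418  0.909 -0.001] z [-4.e-04 -8.e-04 -1.e+00] xyaw 155.32Traceback (most recent call last):
  File "<stdin>", line 2, in <module>
  File "h.py", line 24, in delta
    print("shift mm",(M.inv().apply(np.array(p)-s["position"])*1e3).round(2),"w",s["gripper_width"].round(4),"F",s["contact_force"].round(2))
                                                                                 ^^^^^^^^^^^^^^^^^^^^^^^^
AttributeError: 'float' object has no attribute 'round'
```

```bash
python3 - <<'E'
import cv2,numpy as np
a=[cv2.resize(cv2.imread(f"pics/{n}k.png"),None,fx=3,fy=3,interpolation=2) for n in("scene","side")]
cv2.imwrite("pics/kk.png",np.vstack(a))
E
```

step_arm(
  series=[
    [[-39,-22,0],[0,0,0]],
    [[-39,-22,0],[0,0,0]],
    [[-39,-22,0],[0,0,0]],
    [[-39,-22,0],[0,0,0]],
    [[-39,-22,0],[0,0,0]],
    [[-39,-22,0],[0,0,0]],
    [[-39,-22,0],[0,0,0]],
    [[-39,-22,0],[0,0,0]],
    [[-40,-22,0],[0,0,-8]],
    [[-35,-27,0],[0,0,-8]],
    [[0,0,0],[0,0,-8]],
    [[0,0,0],[0,0,0]],
  ],
)

```text
clock: 1.65
position: [0.5449, 0.2501, 0.1984]
eef_rot: [-0.021, -3.141, 0.0]
contact_force: [0.6, 0.8, -0.1]
gripper_width: 0.0853
```

```bash
sed -i 's/s\["gripper_width"\].round(4)/round(s["gripper_width"],4)/' h.py; python3 - <<'E'
from h import *
delta((.546,.25,.199)); im=robot.capture("wrist"); cv2.imwrite("pics/w1.png",im); cv2.imwrite("pics/w1v.png",cv2.resize(im,(800,600)))
ci=info("wrist"); import pickle; pickle.dump(ci,open("w1.pkl","wb")); print(ci[3].round(3).tolist(),proj("wrist",(.546,.25,.036)))
E
```

```text
pos [0.5449 0.2501 0.1984] x [-1.     0.013  0.   ] y [ 0.013  1.    -0.   ] z [-4.e-04 -1.e-04 -1.e+00] xyaw 179.23
shift mm [-1.07 -0.1  -0.56] w 0.0853 F [ 0.58  0.79 -0.13]
[[0.016, 0.946, 0.323, 0.462], [1.0, -0.015, -0.005, 0.252], [0.0, 0.323, -0.947, 0.373], [0.0, 0.0, 0.0, 1.0]] (np.float64(282.1211663726526), np.float64(180.36553108502582))
```

View pics/w1v.png

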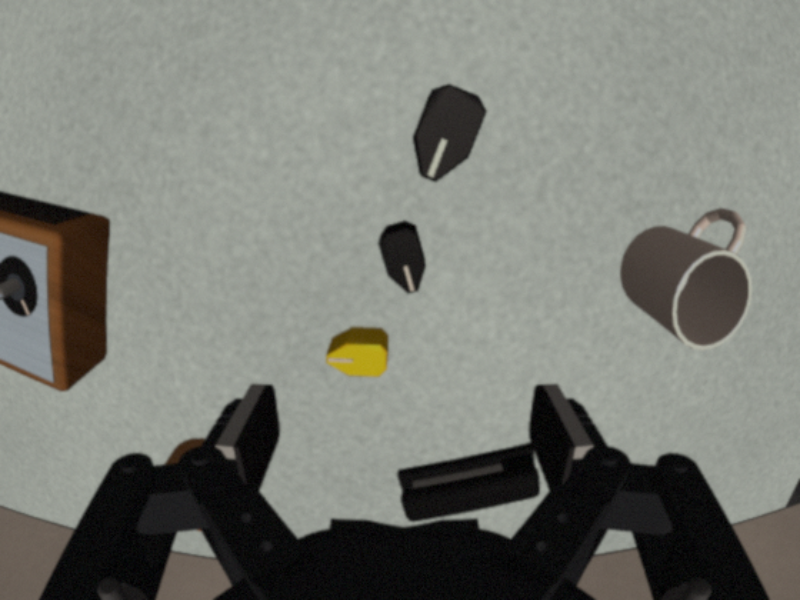

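The wrist view (800x600) shows the small knob's top at about (402,257), with its white line running from (406,266) to (411,292). The shaft disc is at (17,287) and its index line at (25,307). The gripper has free room in the jaw direction. Next I measure the knob precisely.

```bash
python3 - <<'E'
from h import *; import pickle
ci=pickle.load(open("w1.pkl","rb")); g=cv2.cvtColor(cv2.imread("pics/w1.png"),6)
def W(p,z): return np.array([onz("wrist",u,v,z,ci)[:2] for u,v in p])
m=(g<75).astype(np.uint8); m[:140]=0;m[230:]=0;m[:,:240]=0;m[:,330:]=0
m=cv2.morphologyEx(m,cv2.MORPH_CLOSE,np.ones((5,5)))
c=max(cv2.findContours(m,0,2)[0],key=cv2.contourArea); w=W(c[:,0],.036)
hull=cv2.convexHull((w*1e3).astype(np.float32)); print("rect z36",cv2.minAreaRect(hull), "z0", cv2.minAreaRect((W(c[:,0],0)*1e3).astype(np.float32)))
ap=cv2.approxPolyDP(c,1.5,True)[:,0]; print(ap.tolist(), (W(ap,.036)*1e3).round(1).tolist())
f=np.zeros_like(m); cv2.drawContours(f,[c],-1,1,-1)
v,u=np.where((g>95)&(cv2.erode(f,np.ones((3,3)))>0)); l=W(np.c_[u,v],.036)*1e3
d=cv2.fitLine(l.astype(np.float32),2,0,.01,.01).ravel(); print(len(l),d,"yaw",np.degrees(np.arctan2(d[1],d[0])),"ends",np.ptp((l-d[2:])@d[:2]))
# disc index
for z in(.091,):
  print("disc",W([(17*.7,287*.7),(25*.7,307*.7)],z))
E
```

```text
rect z36 ((545.9659423828125, 250.00999450683594), (53.469425201416016, 29.480077743530273), 14.460314750671387) z0 ((554.9105224609375, 249.8194580078125), (59.18080520629883, 32.629005432128906), 14.460250854492188)
[[281, 155], [271, 158], [265, 170], [272, 192], [286, 204], [287, 202], [292, 202], [297, 185], [290, 158]] [[518.5, 249.3], [521.6, 238.7], [534.4, 232.1], [558.7, 238.9], [572.6, 253.8], [570.3, 254.9], [570.4, 260.4], [551.4, 265.9], [521.9, 258.7]]
56 [9.6941221e-01 2.4543834e-01 5.6116937e+02 2.5360199e+02] yaw 14.20774 ends 17.99289817719601
disc [[ 0.54429855 -0.07377053]
 [ 0.56214126 -0.06912414]]
```

step_arm(
  series=[
    [[3,-1,0],[0,0,-7.5]],
    [[0,0,40],[0,0,-7.5]],
    [[0,0,50],[0,0,0]],
    [[0,0,45],[0,0,0]],
    [[0,0,35],[0,0,0]],
    [[0,0,15],[0,0,0]],
    [[0,0,10],[0,0,0]],
    [[0,0,0],[0,0,0]],
  ],
)

```text
clock: 2.7
position: [0.542, 0.2498, 0.0042]
eef_rot: [-0.391, 3.117, 0.0]
contact_force: [1.1, 0.5, 1.0]
gripper_width: 0.0855
```

step_arm(
  series=[
    [[0,0,0],[0,0,0]],
    [[0,0,0],[0,0,0]],
    [[0,0,0],[0,0,0]],
    [[0,0,0],[0,0,0]],
    [[0,0,0],[0,0,0]],
    [[0,0,0],[0,0,0]],
    [[0,0,0],[0,0,0]],
    [[0,0,0],[0,0,0]],
  ],
  claw=0,
  grip_force=70,
)

```text
clock: 3.7
position: [0.5418, 0.2495, 0.0037]
eef_rot: [-0.392, 3.117, -0.0]
contact_force: [-0.0, 0.1, -0.8]
gripper_width: -0.0002
```

step_arm(
  series=[
    [[0,0,-20],[0,0,0]],
    [[0,0,-50],[0,0,0]],
    [[0,0,-60],[0,0,0]],
    [[0,0,-60],[0,0,0]],
    [[0,0,0],[0,0,0]],
  ],
)

```text
clock: 4.32
position: [0.5433, 0.2502, 0.2009]
eef_rot: [-0.39, 3.108, 0.004]
contact_force: [-0.7, -0.8, -0.8]
gripper_width: -0.0002
```

```bash
python3 - <<'E'
from h import *
delta((.544,-.073,.193)); im=robot.capture("wrist"); cv2.imwrite("pics/w2.png",im); cv2.imwrite("pics/w2v.png",cv2.resize(im,(800,600)))
import pickle; pickle.dump(info("wrist"),open("w2.pkl","wb")); print(robot.state()["q"].round(2))
E
```

```text
pos [0.5433 0.2502 0.2009] x [-0.969 -0.247 -0.009] y [-0.247  0.969  0.001] z [ 0.0085  0.0034 -1.    ] xyaw -165.68
shift mm [  79.36 -313.34    6.83] w -0.0002 F [-0.65 -0.81 -0.84]
[ 0.39 -0.06  1.62  0.    1.57 -1.43]
```

View pics/w2v.png

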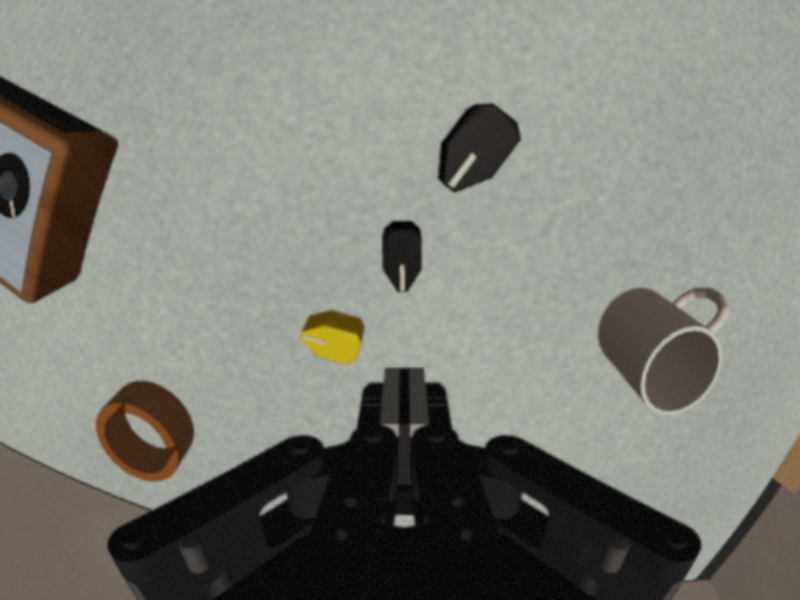

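The gripper shut empty (width about 0). The knob still stands at (402,257), now aligned with the tool. I'll measure where it is now compared with before.

```bash
python3 - <<'E'
from h import *; import pickle
ci=pickle.load(open("w2.pkl","rb")); g=cv2.cvtColor(cv2.imread("pics/w2.png"),6)
def W(p,z): return np.array([onz("wrist",u,v,z,ci)[:2] for u,v in p])
m=(g<75).astype(np.uint8); m[:140]=0;m[230:]=0;m[:,:240]=0;m[:,320:]=0
m=cv2.morphologyEx(m,cv2.MORPH_CLOSE,np.ones((5,5)))
c=max(cv2.findContours(m,0,2)[0],key=cv2.contourArea)
ap=cv2.approxPolyDP(c,1.5,True)[:,0]; print(ap.tolist(), (W(ap,.036)*1e3).round(1).tolist())
print(cv2.minAreaRect((W(c[:,0],.036)*1e3).astype(np.float32)))
print("tcp px",proj("wrist",robot.state()["position"],ci), "T",ci[3].round(3).tolist())
for n in("scene","side"):
    im=robot.capture(n); cv2.imwrite(f"pics/{n}2.png",im)
    print(n,"tcp px",proj(n,robot.state()["position"]))
    g=cv2.cvtColor(im,6); x,y={'scene':(325,222),'side':(300,264)}[n]
    m=(g<60).astype(np.uint8);_,l,s,ce=cv2.connectedComponentsWithStats(m[y-30:y+30,x-30:x+30]); print(s[1:].tolist(),(ce[1:]+[x-30,y-30]).round(1).tolist())
a=cv2.imread("pics/side2.png"); cv2.imwrite("pics/side2v.png",cv2.resize(a[100:340,160:480],None,fx=2.5,fy=2.5))
E
```

```text
[[275, 155], [268, 163], [268, 187], [278, 203], [284, 203], [294, 188], [294, 164], [288, 155]] [[519.8, 235.8], [529.9, 230.8], [555.4, 236.9], [570.2, 251.7], [568.6, 258.0], [549.6, 264.2], [524.2, 257.5], [516.5, 249.0]]
((543.8530883789062, 248.3745880126953), (52.75151824951172, 27.844112396240234), 14.250077247619629)
tcp px (np.float64(282.89934430526813), np.float64(244.75980755643675)) T [[-0.247, 0.916, 0.317, 0.462], [0.969, 0.233, 0.081, 0.229], [0.001, 0.328, -0.945, 0.372], [0.0, 0.0, 0.0, 1.0]]
scene tcp px (np.float64(331.8270495314749), np.float64(168.01309979687414))
[[38, 0, 20, 18, 271], [23, 20, 13, 23, 233], [0, 53, 17, 7, 69]] [[341.3, 199.7], [324.1, 222.0], [301.4, 249.1]]
side tcp px (np.float64(306.4496067418042), np.float64(199.9805712204644))
[[19, 19, 22, 21, 349]] [[300.5, 263.9]]
```

View pics/side2v.png

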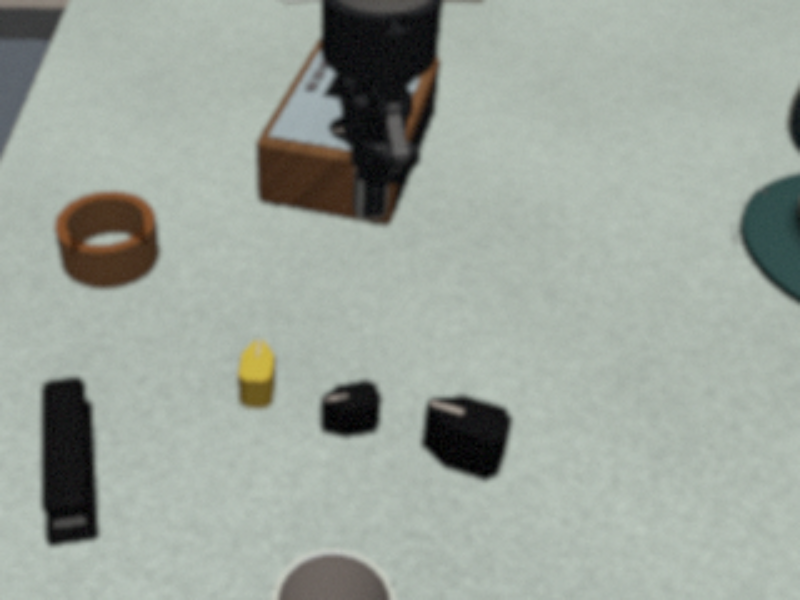

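The knob has not moved. The fingertips, though, appear about 14 px away from where the reported TCP projects, in both the side view and the wrist view. That would put the real tips about 35 mm above the reported TCP, so the fingers closed above the knob. I'll triangulate the tip to confirm.

```bash
python3 - <<'E'
from h import *
print("hold",robot.hold_point_z,[a for a in dir(robot) if a[0]!="_"])
s=robot.state(); print(s["position"],info("wrist")[3][:3,3])
# lowest gripper dark pixel in scene & side near expected TCP column
for n in("scene","side"):
    g=cv2.cvtColor(cv2.imread(f"pics/{n}2.png"),6); u,v=proj(n,s["position"]); print(n,round(u),round(v))
    for h in(.02,.03,.035,.04,.05):
        print(h,np.round(proj(n,s["position"]+[0,0,h])))
    u=int(u); v=int(v); print([ (r,int(g[r,u-6:u+8].min())) for r in range(v-35,v+8,2)])
a=cv2.imread("pics/scene2.png")[90:210,250:410]; b=cv2.imread("pics/side2.png")[110:230,230:390]
cv2.imwrite("pics/tips.png",np.hstack([cv2.resize(x,None,fx=2.5,fy=2.5,interpolation=2) for x in(a,b)]))
E
```

```text
hold 0.0187 ['Unreachable', 'camera_info', 'capture', 'hold_point_z', 'job_done', 'state']
[0.54156938 0.24944403 0.19380282] [0.4615975  0.22891573 0.36827436]
scene 332 168
0.02 [333. 162.]
0.03 [333. 158.]
0.035 [333. 156.]
0.04 [334. 155.]
0.05 [334. 151.]
[(133, 7), (135, 6), (137, 6), (139, 5), (141, 5), (143, 6), (145, 11), (147, 11), (149, 10), (151, 17), (153, 18), (155, 29), (157, 36), (159, 104), (161, 123), (163, 125), (165, 124), (167, 122), (169, 125), (171, 124), (173, 125), (175, 125)]
side 306 200
0.02 [307. 192.]
0.03 [307. 187.]
0.035 [307. 185.]
0.04 [307. 183.]
0.05 [308. 178.]
[(164, 8), (166, 6), (168, 4), (170, 8), (172, 0), (174, 7), (176, 19), (178, 15), (180, 16), (182, 14), (184, 9), (186, 36), (188, 57), (190, 143), (192, 175), (194, 175), (196, 176), (198, 174), (200, 171), (202, 177), (204, 177), (206, 175)]
```

View pics/tips.png

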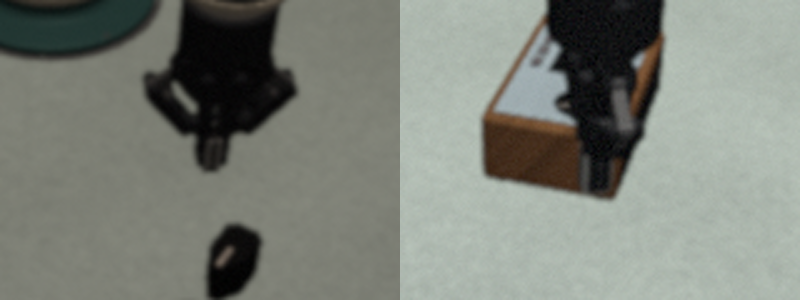

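Both side views and the wrist view agree: the real tips sit about 30-35 mm above the reported TCP. I'll calibrate by touching the knob's top (36 mm) lightly with the shut fingers.

step_arm(
  series=[
    [[0,0,50],[0,0,0]],
    [[0,0,50],[0,0,0]],
    [[0,0,50],[0,0,0]],
    [[0,0,30],[0,0,0]],
    [[0,0,8],[0,0,0]],
    [[0,0,2],[0,0,0]],
    [[0,0,0],[0,0,0]],
    [[0,0,0],[0,0,0]],
  ],
)

```text
clock: 5.48
position: [0.542, 0.2496, 0.0042]
eef_rot: [-0.391, 3.117, 0.0]
contact_force: [-0.1, 0.1, -0.7]
gripper_width: -0.0003
```

step_arm(
  series=[
    [[0,0,1],[0,0,0]],
    [[0,0,0],[0,0,0]],
  ],
)

```text
clock: 5.72
position: [0.542, 0.2496, 0.0034]
eef_rot: [-0.391, 3.117, 0.0]
contact_force: [-3.2, -0.9, 6.7]
gripper_width: 0.0001
```

Contact came at a reported z of about 3.7 mm, so the tips are about 32 mm above the reported TCP. I'll regrasp with that correction.

step_arm(
  series=[
    [[0,0,-15],[0,0,0]],
    [[0,0,0],[0,0,0]],
    [[0,0,0],[0,0,0]],
    [[0,0,0],[0,0,0]],
    [[0,0,0],[0,0,0]],
    [[0,0,0],[0,0,0]],
    [[0,0,20],[0,0,0]],
    [[0,0,20],[0,0,0]],
    [[0,0,7],[0,0,0]],
    [[0,0,0],[0,0,0]],
  ],
  claw=85,
)

```text
clock: 6.98
position: [0.5414, 0.2494, -0.0303]
eef_rot: [0.391, -3.116, 0.001]
contact_force: [0.3, 0.3, 0.8]
gripper_width: 0.0851
```

step_arm(
  series=[
    [[0,0,0],[0,0,0]],
    [[0,0,0],[0,0,0]],
    [[0,0,0],[0,0,0]],
    [[0,0,0],[0,0,0]],
    [[0,0,0],[0,0,0]],
    [[0,0,0],[0,0,0]],
    [[0,0,0],[0,0,0]],
  ],
  claw=0,
  grip_force=70,
)

```text
clock: 7.85
position: [0.5422, 0.2497, -0.0287]
eef_rot: [-0.391, 3.116, 0.0]
contact_force: [-0.5, -0.5, 6.0]
gripper_width: 0.0293
```

step_arm(
  series=[
    [[0,0,-10],[0,0,0]],
    [[0,0,-40],[0,0,0]],
    [[0,0,-50],[0,0,0]],
    [[0,0,-50],[0,0,0]],
    [[0,0,-30],[0,0,0]],
    [[0,-43,0],[0,0,0]],
    [[0,-45,0],[0,0,0]],
    [[0,-45,0],[0,0,0]],
    [[0,-45,0],[0,0,0]],
    [[0,-45,0],[0,0,0]],
    [[0,-45,0],[0,0,0]],
    [[0,-45,0],[0,0,0]],
  ],
)

```text
clock: 9.35
position: [0.6193, -0.0552, 0.1513]
eef_rot: [-0.391, 3.117, -0.0]
contact_force: [0.4, 0.4, -0.0]
gripper_width: 0.029
```

step_arm(
  series=[
    [[0,0,0],[0,0,0]],
    [[0,0,0],[0,0,0]],
    [[0,0,0],[0,0,0]],
  ],
)

```text
clock: 9.72
position: [0.619, -0.0528, 0.1509]
eef_rot: [-0.393, 3.117, 0.0]
contact_force: [-0.5, 0.3, -0.8]
gripper_width: 0.0289
```

```bash
python3 - <<'E'
from h import *
delta((.544,-.073,.153)); ci=info("wrist"); im=robot.capture("wrist"); cv2.imwrite("pics/w3.png",im); cv2.imwrite("pics/w3v.png",cv2.resize(im,(800,600)))
import pickle; pickle.dump(ci,open("w3.pkl","wb")); print(robot.state()["q"].round(2),ci[3].round(3).tolist())
for n in("scene","side"): cv2.imwrite(f"pics/{n}3.png",robot.capture(n))
E
```

```text
pos [ 0.619  -0.0528  0.1509] x [-0.969 -0.248 -0.   ] y [-0.248  0.969  0.   ] z [ 1.e-04  1.e-04 -1.e+00] xyaw -165.63
shift mm [77.7  -0.91 -2.08] w 0.0289 F [-0.47  0.25 -0.83]
[-0.13  0.02  1.62  0.    1.5  -1.95] [[-0.248, 0.917, 0.313, 0.539], [0.969, 0.234, 0.08, -0.073], [0.0, 0.323, -0.946, 0.325], [0.0, 0.0, 0.0, 1.0]]
```

View pics/w3v.png

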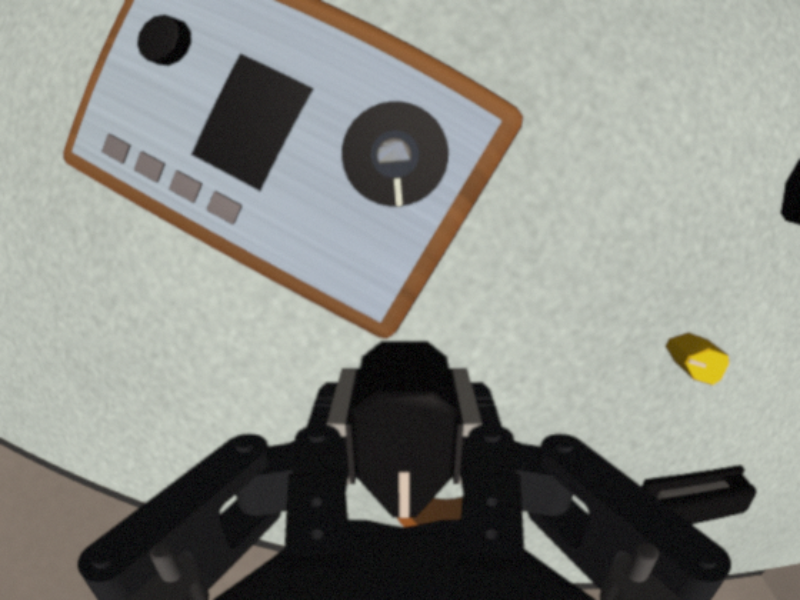

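The knob is held, with its line at (404,472)-(404,518). The shaft disc is centred at (395,153), the D-top is near (394,150), and the index line runs (396,178)-(400,206). Next I measure both poses.

```bash
python3 - <<'E'
from h import *; import pickle
ci=pickle.load(open("w3.pkl","rb")); im=cv2.imread("pics/w3.png"); g=cv2.cvtColor(im,6)
def W(p,z): return np.array([onz("wrist",u,v,z,ci)[:2] for u,v in p])*1e3
def line(mask,z,nm,x0,y0):
    v,u=np.where(mask); l=W(np.c_[u+x0,v+y0],z).astype(np.float32)
    d=cv2.fitLine(l,2,0,.01,.01).ravel(); s=np.sign(d[0]); d[:2]*=s
    t=(l-d[2:])@d[:2]; print(nm,len(l),d.round(3),"yaw",np.degrees(np.arctan2(d[1],d[0])).round(2),"ends",d[2:]+t.min()*d[:2],d[2:]+t.max()*d[:2]); return d
# disc outer: dark blob filled
m=(g<100).astype(np.uint8); r=m[60:155,225:325]; c=max(cv2.findContours(r,0,1)[0],key=cv2.contourArea)[:,0]+[225,60]
dc=W(c,.091).astype(np.float32); (a,b),R_=cv2.minEnclosingCircle(dc); e=cv2.fitEllipse(dc); print("disc",(a,b),R_,e)
d=line(g[122:147,270:288]>140,.091,"index",270,122)
# D top
roi=g[90:120,262:292]; q=(roi>105).astype(np.uint8); _,l,s,ce=cv2.connectedComponentsWithStats(q); i=1+s[1:,4].argmax(); print("Dtop",s[i])
cc=cv2.findContours((l==i).astype(np.uint8),0,1)[0][0][:,0]+[262,90]; w=W(cc,.116); print(cv2.minAreaRect(w.astype(np.float32)),cv2.minEnclosingCircle(w.astype(np.float32)))
k=line(g[325:366,275:290]>120,.2157,"knobline",275,325)
print("knob nose est, axis", )
for n,(u,v) in dict(A=(345,402),B=(455,402)).items(): pass
s=robot.state(); print(s["position"])
cv2.imwrite("pics/kz.png",cv2.resize(np.hstack([im[235:375,230:340],np.vstack([im[60:160,220:330],np.zeros((40,110,3),np.uint8)])]),None,fx=3.5,fy=3.5,interpolation=2))
E
```

```text
disc (544.6812133789062, -76.88650512695312) 26.499797821044922 ((543.67431640625, -77.21231842041016), (49.99345779418945, 53.02444839477539), 19.80495834350586)
index 131 [ 9.34000e-01  3.56000e-01  5.65792e+02 -6.95060e+01] yaw 20.85 ends [556.7684  -72.94333] [571.8314  -67.20541]
Dtop [  2   8  23  16 287]
((542.9118041992188, -77.59906005859375), (9.358121871948242, 14.123162269592285), 18.871957778930664) ((544.6685791015625, -76.91730499267578), 7.167362689971924)
knobline 249 [ 9.78000e-01  2.06000e-01  6.39606e+02 -4.79060e+01] yaw 11.91 ends [629.8698  -49.95902] [651.48267  -45.402504]
knob nose est, axis
[ 0.61914284 -0.05299594  0.15090063]
```

View pics/kz.png

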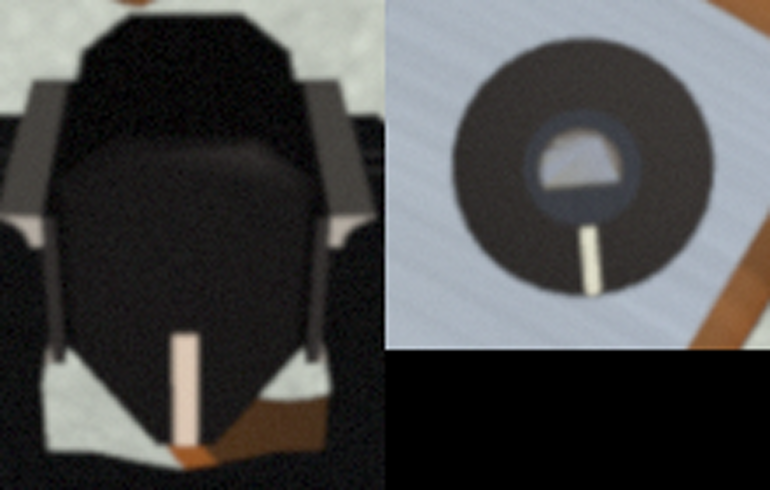

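Results:
- Shaft axis is about (544.7, -77.0) mm. The disc centre and the D-top agree within 1 mm.
- Flat yaw is about 20°.
- Held knob yaw is 14.4°, and its bore axis is about 0.8 mm ahead of the TCP.

Next I move over the shaft and turn.

step_arm(
  series=[
    [[20,-1,0],[0,0,0]],
    [[30,-2,0],[0,0,0]],
    [[20,-1,0],[0,0,0]],
    [[8.8,-1,0],[0,0,-5.6]],
    [[0,0,20],[0,0,0]],
    [[0,0,25],[0,0,0]],
    [[0,0,10],[0,0,0]],
    [[0,0,2],[0,0,0]],
    [[0,0,0],[0,0,0]],
    [[0,0,0],[0,0,0]],
  ],
)

```text
clock: 11.12
position: [0.5445, -0.0781, 0.0945]
eef_rot: [-0.543, 3.093, -0.001]
contact_force: [0.6, 0.2, -0.8]
gripper_width: 0.0294
```

```bash
python3 - <<'E'
from h import *
delta((.5439,-.0773,.0693)); 
for n in("scene","side"): cv2.imwrite(f"pics/{n}4.png",robot.capture(n))
E
```

```text
pos [ 0.5445 -0.0781  0.0945] x [-0.94  -0.341 -0.001] y [-0.341  0.94  -0.001] z [ 1.e-03 -2.e-04 -1.e+00] xyaw -160.09
shift mm [ 0.32  0.95 25.15] w 0.0294 F [ 0.6   0.22 -0.8 ]
```

step_arm(
  series=[
    [[0,0.5,4],[0,0,0]],
    [[0,0,2],[0,0,0]],
    [[0,0,2],[0,0,0]],
    [[0,0,0],[0,0,0]],
  ],
)

```text
clock: 11.72
position: [0.5438, -0.0776, 0.0855]
eef_rot: [0.543, -3.094, -0.0]
contact_force: [0.1, -0.1, -0.3]
gripper_width: 0.0292
```

step_arm(
  series=[
    [[0,0,1.5],[0,0,0]],
    [[0,0,1.5],[0,0,0]],
    [[0,0,0],[0,0,0]],
  ],
)

```text
clock: 12.1
position: [0.5438, -0.0776, 0.0828]
eef_rot: [0.543, -3.094, 0.0]
contact_force: [-2.9, -0.5, 3.1]
gripper_width: 0.0291
```

The knob has entered about 4.5 mm, with a side force towards -x. I comply with it and go on.

step_arm(
  series=[
    [[0.7,0,0],[0,0,0]],
    [[0,0,0],[0,0,0]],
  ],
)

```text
clock: 12.35
position: [0.5432, -0.0778, 0.0827]
eef_rot: [-0.543, 3.094, -0.0]
contact_force: [-1.0, 0.6, 1.2]
gripper_width: 0.0292
```

step_arm(
  series=[
    [[0,0,1],[0,0,0]],
    [[0,0,1],[0,0,0]],
    [[0,0,0],[0,0,0]],
  ],
)

```text
clock: 12.72
position: [0.5429, -0.0778, 0.0802]
eef_rot: [0.543, -3.093, -0.0]
contact_force: [-2.9, 0.4, -0.5]
gripper_width: 0.0288
```

step_arm(
  series=[
    [[0.4,0,1],[0,0,0]],
    [[0,0,1.5],[0,0,0]],
    [[0,0,1.5],[0,0,0]],
    [[0,0,0],[0,0,0]],
  ],
)

```text
clock: 13.22
position: [0.5428, -0.078, 0.0765]
eef_rot: [0.543, -3.094, -0.0]
contact_force: [-2.2, 0.4, -0.9]
gripper_width: 0.0288
```

step_arm(
  series=[
    [[0,0,1.5],[0,0,0]],
    [[0,0,1.5],[0,0,0]],
    [[0,0,1.5],[0,0,0]],
    [[0,0,0],[0,0,0]],
  ],
)

```text
clock: 13.72
position: [0.5428, -0.078, 0.0719]
eef_rot: [0.543, -3.094, -0.0]
contact_force: [-2.9, 0.9, -1.3]
gripper_width: 0.0291
```

step_arm(
  series=[
    [[0.5,0,0.5],[0,0,0]],
    [[0,0,1],[0,0,0]],
    [[0,0,0],[0,0,0]],
  ],
)

```text
clock: 14.1
position: [0.5426, -0.0782, 0.0707]
eef_rot: [-0.543, 3.094, -0.0]
contact_force: [-0.1, -0.5, 0.2]
gripper_width: 0.0291
```

step_arm(
  series=[
    [[0,0,1],[0,0,0]],
    [[0,0,0],[0,0,0]],
  ],
)

```text
clock: 14.35
position: [0.5424, -0.0781, 0.0697]
eef_rot: [-0.543, 3.094, -0.0]
contact_force: [0.7, -0.5, 0.3]
gripper_width: 0.0292
```

step_arm(
  series=[
    [[0,0,1],[0,0,0]],
    [[0,0,0],[0,0,0]],
  ],
)

```text
clock: 14.6
position: [0.5425, -0.0782, 0.0689]
eef_rot: [-0.543, 3.094, -0.0]
contact_force: [-0.3, -0.3, 2.8]
gripper_width: 0.0287
```

Home contact came at z of about 0.069 (0.0693 predicted). Now the press.

step_arm(
  series=[
    [[0,0,1],[0,0,0]],
    [[0,0,1],[0,0,0]],
    [[0,0,0],[0,0,0]],
  ],
)

```text
clock: 14.98
position: [0.5426, -0.0782, 0.0671]
eef_rot: [-0.543, 3.094, -0.0]
contact_force: [-1.8, 0.1, 6.0]
gripper_width: 0.029
```

step_arm(
  series=[
    [[0,0,1],[0,0,0]],
    [[0,0,1],[0,0,0]],
    [[0,0,0],[0,0,0]],
  ],
)

```text
clock: 15.35
position: [0.5427, -0.0782, 0.0654]
eef_rot: [-0.543, 3.094, -0.0]
contact_force: [-3.4, 1.5, 9.8]
gripper_width: 0.0292
```

step_arm(
  series=[
    [[0,0,0.7],[0,0,0]],
    [[0,0,0],[0,0,0]],
  ],
)

```text
clock: 15.6
position: [0.5427, -0.0782, 0.0648]
eef_rot: [-0.543, 3.093, -0.001]
contact_force: [-4.2, 1.1, 10.7]
gripper_width: 0.0289
```

The slope is 2 N/mm, as the spring should give. I continue until the stop shows.

step_arm(
  series=[
    [[0,0,1],[0,0,0]],
    [[0,0,0],[0,0,0]],
  ],
)

```text
clock: 15.85
position: [0.5427, -0.0782, 0.0641]
eef_rot: [-0.543, 3.093, -0.001]
contact_force: [-5.4, 1.7, 14.7]
gripper_width: 0.0292
```

step_arm(
  series=[
    [[0,0,0.7],[0,0,0]],
    [[0,0,0],[0,0,0]],
  ],
)

```text
clock: 16.1
position: [0.5429, -0.0782, 0.064]
eef_rot: [-0.543, 3.093, -0.001]
contact_force: [-9.2, 1.6, 19.5]
gripper_width: 0.0289
```

The stop shows clearly: z = 0.0640 (0.0643 predicted) and the force rises without travel. I settle, then check by eye.

step_arm(
  series=[
    [[0,0,0.2],[0,0,0]],
    [[0,0,0],[0,0,0]],
    [[0,0,0],[0,0,0]],
    [[0,0,0],[0,0,0]],
  ],
)

```text
clock: 16.6
position: [0.5429, -0.0783, 0.064]
eef_rot: [-0.543, 3.093, -0.001]
contact_force: [-9.2, 2.0, 21.3]
gripper_width: 0.0287
```

```bash
python3 - <<'E'
from h import *
delta((.5425,-.078,.064)); w=robot.capture("wrist"); s=robot.capture("side")
cv2.imwrite("pics/fin.png",np.hstack([cv2.resize(w[150:420,150:420],(400,400)),cv2.resize(s[80:220,230:370],(400,400),interpolation=2)]))
E
```

```text
pos [ 0.5429 -0.0783  0.064 ] x [-0.94  -0.341 -0.001] y [-0.341  0.94  -0.001] z [ 1.5e-03 -3.0e-04 -1.0e+00] xyaw -160.09
shift mm [ 0.25  0.37 -0.04] w 0.0287 F [-9.2   1.96 21.27]
```

View pics/fin.png

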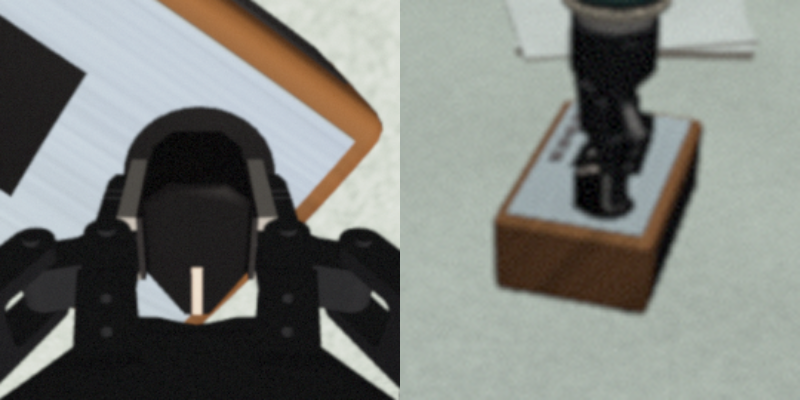

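The knob sits on the disc between the pads, straight in the hand: its line is at (197,268)-(197,315) and the disc is concentric around it. Force and position are steady, so I hand it in.

```bash
python3 -c "
from cell import robot
robot.job_done(); s=robot.state(); print(s['clock'],s['position'],s['contact_force'],s['gripper_width'])"
```

```text
the job is handed in; nothing more can be done
the job is handed in; nothing more can be done
```

I gripped the small black knob, turned it about 6° to match the shaft's flat, slid it home and pressed it with the shaft to the stop. I handed the job in at about 16.7 s, with the hand still holding it down.

**Misses along the way:**
- **First grasp:** it closed on nothing. The real fingertips sit about 32 mm above the reported TCP; I confirmed this by touching the knob's top lightly, corrected for it and regrasped. The knob did not noticeably move.
- **Insertion:** the bore was about 1.6 mm off at first, so I eased the knob over by following the side force.

**Last checks:**
- **Home:** contact came at a reported z of about 0.069, against 0.0693 predicted.
- **Press:** the force climbed at about 2 N/mm, then rose to 21 N with no further travel at z = 0.0640, against 0.0643 predicted.
- **Grip:** the opening was 29 mm on the 30 mm knob. The last picture shows the knob straight in the hand over the shaft's disc.
- **Side force:** about 9 N remained at the end, which I left.
- **Bystanders:** I never worked near the mug, tape or stapler, but I did not check their positions again at the end.
- **Pictures:** I viewed 8 of the 10 allowed.

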